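# Trace the turn buttons off a frame's backing panel

## Task

Free the backing panel of the picture frame that lies face down on the table: run your fingertips lightly along the row of four blue turn buttons on its far bar, so that every button swings clear of the brown panel and lies along the bar, to either side. Do not press hard, and leave the frame, the tape roll, the brush and the cups where they are.

Things in the scene. Friction and masses are not known exactly. Their poses are not given: they have to be found in the camera images.
- frame: picture frame of pale wood lying loose, face down, about 0.9 kg; 240 mm (x) by 400 mm (y), 18 mm high, bars 36 mm wide. A brown panel lies inside, its top level with the bars. Origin at the centre of the underside; x points to the far long bar (away from the robot, within 0.25 rad), z up. Four blue turn buttons stand on the far bar in a row along y. Metal plates on the other bars are flat
- pivot_1 (a point): pivot of blue turn button 1 (counted from the robot's left, frame +y) on the top face of the far bar, on its middle line, 18 mm from the panel; in the frame's axes x = +102, y = +120, z = 18 mm. The button is a flat bar 10 mm wide from a hub of 7.5 mm radius to a round end 42 mm from the pivot, standing from 1 to 13 mm above the frame's top
- pivot_2 (a point): pivot of blue turn button 2 (counted from the robot's left, frame +y) on the top face of the far bar, on its middle line, 18 mm from the panel; in the frame's axes x = +102, y = +40, z = 18 mm. The button is a flat bar 10 mm wide from a hub of 7.5 mm radius to a round end 42 mm from the pivot, standing from 1 to 13 mm above the frame's top
- pivot_3 (a point): pivot of blue turn button 3 (counted from the robot's left, frame +y) on the top face of the far bar, on its middle line, 18 mm from the panel; in the frame's axes x = +102, y = -40, z = 18 mm. The button is a flat bar 10 mm wide from a hub of 7.5 mm radius to a round end 42 mm from the pivot, standing from 1 to 13 mm above the frame's top
- pivot_4 (a point): pivot of blue turn button 4 (counted from the robot's left, frame +y) on the top face of the far bar, on its middle line, 18 mm from the panel; in the frame's axes x = +102, y = -120, z = 18 mm. The button is a flat bar 10 mm wide from a hub of 7.5 mm radius to a round end 42 mm from the pivot, standing from 1 to 13 mm above the frame's top
- turn_1 (a joint): angle of blue turn button 1, rad. 0: straight across, from its pivot towards the near bar (frame -x), over the panel; positive swings its free end to frame -y (the robot's right), negative to +y; 1.57 or -1.57: along the bar; stops at 1.75 and -1.75. Starts within 0.45 of 0, turns with under 1 N at its end, stays where left. Beyond 1.22 either way it is clear of the panel
- turn_2 (a joint): angle of blue turn button 2, rad. 0: straight across, from its pivot towards the near bar (frame -x), over the panel; positive swings its free end to frame -y (the robot's right), negative to +y; 1.57 or -1.57: along the bar; stops at 1.75 and -1.75. Starts within 0.45 of 0, turns with under 1 N at its end, stays where left. Beyond 1.22 either way it is clear of the panel
- turn_3 (a joint): angle of blue turn button 3, rad. 0: straight across, from its pivot towards the near bar (frame -x), over the panel; positive swings its free end to frame -y (the robot's right), negative to +y; 1.57 or -1.57: along the bar; stops at 1.75 and -1.75. Starts within 0.45 of 0, turns with under 1 N at its end, stays where left. Beyond 1.22 either way it is clear of the panel
- turn_4 (a joint): angle of blue turn button 4, rad. 0: straight across, from its pivot towards the near bar (frame -x), over the panel; positive swings its free end to frame -y (the robot's right), negative to +y; 1.57 or -1.57: along the bar; stops at 1.75 and -1.75. Starts within 0.45 of 0, turns with under 1 N at its end, stays where left. Beyond 1.22 either way it is clear of the panel
- tape_roll: bystander: roll of masking tape, 104 mm across, 25 mm high, lying on the left part of the panel; origin at the centre of its underside
- brush: bystander: flat paint brush, blue handle and green bristles, 178 mm long along its y, 12 mm high, lying on the right part of the panel; origin at the centre of its underside
- cup_a: bystander: open ripple paper cup, blue inside, 95 mm wide, 106 mm high, standing at the side of the table; origin at the centre of its underside
- cup_b: bystander: open ripple paper cup, tan inside, 93 mm wide, 114 mm high, standing at the side of the table; origin at the centre of its underside
- cup_c: bystander: open ripple paper cup, light green inside, 90 mm wide, 109 mm high, standing at the side of the table; origin at the centre of its underside
- cup_d: bystander: open ripple paper cup, pink inside, 99 mm wide, 112 mm high, standing at the side of the table; origin at the centre of its underside
- cup_e: bystander: open ripple paper cup, yellow inside, 93 mm wide, 112 mm high, standing at the side of the table; origin at the centre of its underside
- clean_cup: bystander: clean paper cup standing upside down, 94 mm wide, 110 mm high, at the side of the table; origin at the centre of its underside

How it is judged:
By the outcome, as a careful person would: the job done as asked, in the order asked, and still so for the second after the job is handed in, with the robot touching nothing.
It also fails if it takes over 48 s, if anything falls off the work surface, if the arm or the gripper's body presses on something with over 40 N, if the wrist force passes 120 N, or if a joint passes its speed limit or range.

## Robot

A 7-joint arm with a two-finger parallel gripper is mounted at the origin on the work surface; the furniture and walls round the work are solid. World frame = base frame: x ahead of the robot, y to its left, z up, the work surface at z = 0. Lengths are in m, angles in rad, forces in N, time in s.
With the tool pointing down it reaches from about 0.425 to 1.025 m from the base axis. Payload 9.4 kg.
Tool frame: the origin (TCP) lies midway between the tips of the shut fingers; the grasp point (between the pads) lies pinch_z behind it (pinch_z is the distance from the TCP to the grasp point, in m); z points along the fingers, x is the direction in which the jaws open and shut, and the axes are right-handed (so a half turn about z gives the same grasp; the last joint's range is limited). The gripper opens to 93 mm and grips with 3 to 60 N. Pads are 15 mm wide; open, the fingers measure 128 mm over their backs; the gripper's body (75 mm by 188 mm) begins 65 mm behind the grasp point.
Start: joints at [-1.323, 0.599, -0.003, 1.599, 0.002, 0.943, -0.08], TCP at [0.231, 0.687, 0.219] pointing down, gripper open.
Joint ranges: [-2.57, 2.57], [-0.35, 1.97], [-1.29, 1.29], [0.11, 2.56], [-1.05, 4.19], [0.11, 1.86], [-2.63, 2.63]. Speed limits (rad/s): [2.22, 2.22, 3.01, 3.01, 3.14, 3.14, 3.14].

## Interface

Orientations are given as a unit quaternion [w, x, y, z].
In Python, from station import get_state, get_image, get_calibration, finish_job, cut_out, pinch_z gives the robot as it stands.
- The arm moves only by the tool send_rows, never from a script. Its argument "steps" is a list that holds one entry, the list of rows, each a list of 7 numbers: the turn, a rotation vector about the tool's x, y, z in degrees, then the shift along the tool's x, y, z in mm, then the opening, from 0 (shut) to 1 (fully open). A call has 1 to 10 rows; each row shifts and turns the pose as measured when the row begins, along the tool's axes as they then stand; what a row does not reach is not made up. A row lasts 1/8 s, in which the tool goes at most 62.5 mm and 10.7 degrees, less where a joint would pass 70% of its speed; a pose out of reach is approached as far as the arm can. A call with a gripper value outside its range is refused whole. The fingers move at their own pace and stop on an object; "force" is the grip in N (left out, the last holds). Time passes only in rows, so rows that do not move let the fingers close. It gives the time, the measured TCP pose, the force and the opening at its end, in the units of the state.
- get_state(): the state, without advancing time (a new reading comes with each control period).
- get_image(name): name is "scene" or "top"; returns the picture (480x640x3 uint8, red, green, blue); there is no depth.
- get_calibration(name): a dict with "K" (3x3 intrinsics, pixels), "k1" (the pictures are not rectified: a ray, as slopes to the right and down, at radius r is drawn at 1 + k1 r^2 times it, then the intrinsics apply), "extrinsics" (4x4, takes a point from camera to world coordinates). Camera axes: x right, y down, z forward; pixel columns grow to the right and rows downward; lengths in m; the calibration is good to about 2 mm. A picture is of the moment at which its call begins. get_calibration takes no time and is no camera call.
- finish_job(): hands the job in, once; it reports no verdict.
Trained networks look in the newest picture that a camera, given by its name, has taken for a name from the list of things; names that differ only in an ending like _2 or _b are one class to them, and where a whole thing is asked for, a point or a joint stands for the part that bears it (a point fixed in the world has none). Each returns a list of dicts, best first, with "confidence" (0 to 1); they miss things now and then, are a little off and sometimes report something else, mostly with a low value. They report only what shows in the picture. A call takes as long as a camera call.
- cut_out(camera, thing): "region" (480x640 bool, what is visible of it) and "rect" ([left, top, right, bottom] in pixels, round what is visible of it).
The state is a dict: "time_s": time; "joint_pos": joint angles; "dq": joint speeds; "effort": joint torques, N m; "tool_pos": TCP position; "ee_rot": TCP orientation; "ft_force": force on the tool from outside, world axes, zero at the start; "torque": the same for the moment, N m; "finger_gap": finger opening in m.
Only numpy, scipy, OpenCV 4.12 (cv2) and the standard library are available. Lean on these libraries where they do the work, as an engineer would, in place of code of your own. Each camera call takes 0.05 s, during which the arm holds its last target.

## Working session

There is one attempt and no reset: what is moved stays moved. The work goes in short steps, Python scripts to look and compute and a tool call to move; the robot and the scene stay as the last step left them, time stands still between calls to the robot, and variables do not carry over. Pictures are saved under pics/ and viewed, and the job is handed in when it is done.

Besides the shell and the picture viewer there is one more tool, called after ">>>" by a JSON object that holds its "name" and its "arguments". send_rows: Moves the arm, as the interface text tells. Its arguments: {"type":"object","properties":{"steps":{"type":"array","items":{"type":"array","items":{"type":"array","items":{"type":"number"}}}},"force":{"type":"number"}},"required":["steps"]}

```bash
mkdir -p pics; ls; python3 - <<'E'
from station import *
import station,cv2
for n in("scene","top"):
    cv2.imwrite(f"pics/{n}0.png",cv2.cvtColor(get_image(n),cv2.COLOR_RGB2BGR))
    c=get_calibration(n);print(c)
s=get_state();print(s);print(pinch_z)
E
```

```text
pics
{'K': array([[503.23297993,   0.        , 312.44886445],
       [  0.        , 503.23297993, 247.95110481],
       [  0.        ,   0.        ,   1.        ]]), 'k1': -0.06064188067981776, 'extrinsics': array([[ 0.80892594, -0.34467807,  0.47627287, -0.20974532],
       [-0.58783223, -0.48741382,  0.64566325, -0.84139057],
       [ 0.00959601, -0.8022623 , -0.59689457,  0.8070608 ],
       [ 0.        ,  0.        ,  0.        ,  1.        ]])}
{'K': array([[581.85438275,   0.        , 327.54064606],
       [  0.        , 581.85438275, 236.32286763],
       [  0.        ,   0.        ,   1.        ]]), 'k1': 0.03033098612664697, 'extrinsics': array([[ 0.01100411, -0.99936237,  0.03396718,  0.33283001],
       [-0.99964937, -0.0101764 ,  0.02444544, -0.01091193],
       [-0.02408419, -0.03422427, -0.99912394,  1.25735222],
       [ 0.        ,  0.        ,  0.        ,  1.        ]])}
{'time_s': 0.1, 'joint_pos': array([-1.32269141,  0.60003558, -0.00249962,  1.60001639,  0.00180031,
        0.94287155, -0.079801  ]), 'dq': array([ 0.00114876, -0.00228382, -0.00050151, -0.00124275,  0.00163345,
       -0.00059096, -0.00030845]), 'effort': array([ 4.17904928e-03, -7.66547728e+01,  1.50195558e+00, -2.52938783e+01,
       -5.23115939e-02,  1.36996078e-02,  5.07090988e-05]), 'tool_pos': array([0.23127251, 0.68669331, 0.21786579]), 'ee_rot': array([ 4.46205468e-04,  8.12127745e-01,  5.83479292e-01, -4.92687931e-04]), 'ft_force': array([-0.4416587 ,  0.35118134,  0.26706942]), 'torque': array([ 0.02282202, -0.00741001,  0.02043188]), 'finger_gap': 0.09288278054516569}
0.0188
```

View pics/top0.png

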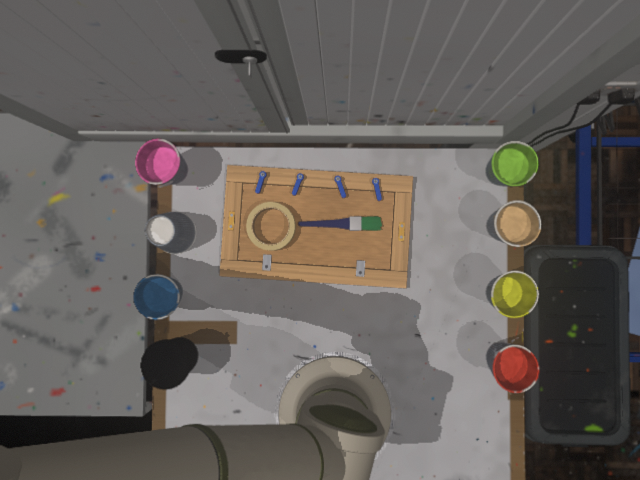

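View pics/scene0.png

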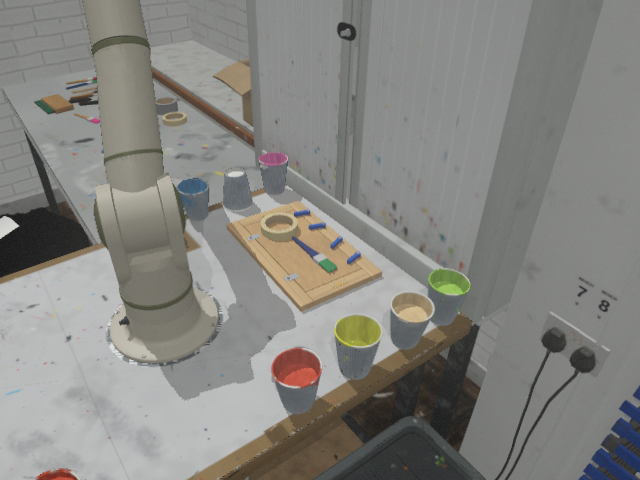

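The top view shows the frame spanning columns 219–414 and rows 165–288. The buttons have pivots near (263,175), (300,178), (339,180) and (376,182), with ends towards the panel. The cupboard wall is just beyond, at row ~135. Next I'll measure.

```bash
cat > h.py <<'E'
import numpy as np,cv2
from station import *
def world(cam,uv,z):
    c=get_calibration(cam);K=c["K"];uv=np.atleast_2d(np.array(uv,float))
    d=(uv-[K[0,2],K[1,2]])/K[0,0]; p=d.copy()
    for _ in range(20): p=d/(1+c["k1"]*(p**2).sum(1,keepdims=True))
    E=c["extrinsics"];r=np.c_[p,np.ones(len(p))]@E[:3,:3].T
    return E[:3,3]+r*((z-E[2,3])/r[:,2:])
E
cat > look.py <<'E'
from h import *
import sys
tag=sys.argv[1]
im=get_image("top");cv2.imwrite(f"pics/t{tag}.png",cv2.resize(cv2.cvtColor(im[150:300,210:425],cv2.COLOR_RGB2BGR),None,fx=3.5,fy=3.5,interpolation=cv2.INTER_CUBIC))
o=cut_out("top","frame")
for q in o[:1]:
    print(q["confidence"],q["rect"])
    m=q["region"].astype(np.uint8);cs=max(cv2.findContours(m,0,1)[0],key=len)[:,0]
    w=world("top",cs,0.018)[:,:2].astype(np.float32)
    r=cv2.minAreaRect(w);print(r)
    (cx,cy),(a,b),an=r
    bx=cv2.boxPoints(r);print(bx)
    e=bx[1]-bx[0],bx[2]-bx[1]
    s=min(e,key=np.linalg.norm);s=s*np.sign(s[0]);yaw=np.arctan2(s[1],s[0]);print("yaw",yaw)
    R=np.array([[np.cos(yaw),-np.sin(yaw)],[np.sin(yaw),np.cos(yaw)]])
    for y in(.12,.04,-.04,-.12):print("piv",R@[.102,y]+[cx,cy])
    # blue mask
    hsv=cv2.cvtColor(im,cv2.COLOR_RGB2HSV)
    bl=cv2.inRange(hsv,(105,110,50),(130,255,255))
    n,l,st,ce=cv2.connectedComponentsWithStats(bl)
    for i in range(1,n):
        if st[i,4]<25: continue
        ys,xs=np.nonzero(l==i);W=world("top",np.c_[xs,ys],0.031)[:,:2]
        f=(W-[cx,cy])@R
        if abs(f[:,0].mean())>.2 or abs(f[:,1].mean())>.2: continue
        _,_,vt=np.linalg.svd(f-f.mean(0));v=vt[0]*(-np.sign(vt[0,0]))
        print("blue",st[i].tolist(),"framexy",f.mean(0).round(4),"ang",np.arctan2(-v[1],-v[0]).round(3),"end",(f[np.argmin(f[:,0])]).round(4),"hub",(f[np.argmax(f[:,0])]).round(4), "worldmean",W.mean(0).round(4))
E
python3 look.py a
python3 - <<'E'
from h import *
for n in ("pivot_1",):
  for q in cut_out("top",n): print(n,q["confidence"],q["rect"])
for c in("cup_a","clean_cup"):
  for q in cut_out("top",c): print(c,q["confidence"],q["rect"])
# wall foot
print(world("top",[[200,134],[320,133],[480,130],[320,148]],0.0).round(3),world("top",[[320,126]],0.05))
E
```

```text
0.56 [220.0, 166.5, 412.7, 290.8]
((0.39665791392326355, 0.04449905455112457), (0.4003591239452362, 0.24228627979755402), 86.51201629638672)
[[ 0.2635604  -0.14793944]
 [ 0.50539786 -0.16267994]
 [ 0.5297554   0.23693755]
 [ 0.28791797  0.25167805]]
yaw -0.060876768
piv [0.50576967 0.15807117]
piv [0.50090254 0.07821936]
piv [ 0.4960354  -0.00163245]
piv [ 0.49116827 -0.08148425]
blue [256, 172, 10, 21, 77] framexy [0.0821 0.1248] ang -0.278 end [0.0626 0.1293] hub [0.1061 0.1176] worldmean [0.4862 0.1641]
blue [292, 174, 11, 21, 78] framexy [0.0827 0.0466] ang -0.309 end [0.0637 0.0527] hub [0.1072 0.0389] worldmean [0.482 0.086]
blue [335, 176, 11, 21, 78] framexy [ 0.0846 -0.0465] ang 0.445 end [ 0.0666 -0.0511] hub [ 0.1081 -0.0354] worldmean [ 0.4783 -0.0071]
blue [373, 179, 8, 21, 76] framexy [ 0.0841 -0.1242] ang 0.261 end [ 0.0656 -0.1272] hub [ 0.1076 -0.1222] worldmean [ 0.4731 -0.0846]
pivot_1 0.58 [217.7, 165.2, 412.7, 288.2]
cup_a 0.96 [487.0, 203.6, 542.2, 246.7]
cup_a 0.84 [131.2, 271.1, 180.3, 320.7]
cup_a 0.73 [133.5, 137.4, 186.7, 187.5]
cup_a 0.63 [483.9, 271.9, 539.2, 318.0]
cup_a 0.58 [485.8, 141.1, 540.3, 188.6]
clean_cup 0.7 [147.1, 210.6, 195.1, 253.3]
clean_cup 0.61 [217.9, 165.1, 411.7, 287.1]
[[ 0.596  0.301  0.   ]
 [ 0.6    0.039  0.   ]
 [ 0.608 -0.306  0.   ]
 [ 0.567  0.038  0.   ]] [[0.60427533 0.03692057 0.05      ]]
```

View pics/ta.png

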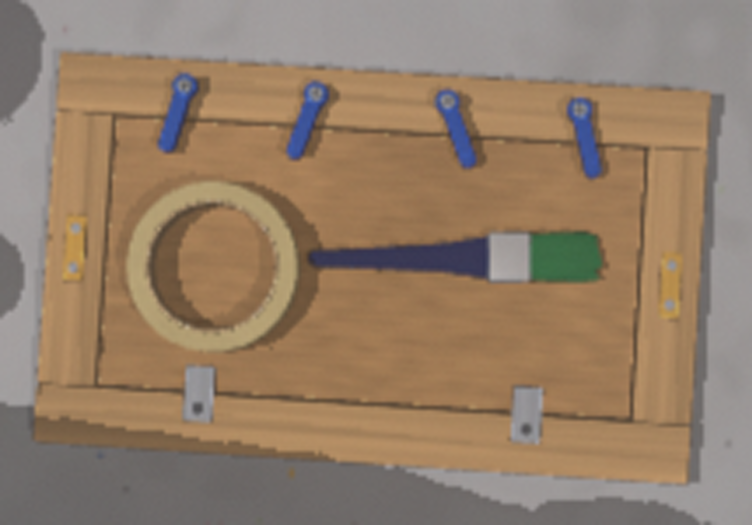

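Turn angles measure about −0.28, −0.31, +0.45 and +0.26, and the frame yaw is about −0.06, so it all fits. I'll push buttons 1 and 2 towards +y and 3 and 4 towards −y, with the fingers shut and the jaw axis along frame y. First I align the tool and approach at height.

>>> {"name": "send_rows", "arguments": {"steps": [[[0,0,-7.5,0,0,0,0],[0,0,-7.5,0,0,0,0],[0,0,0,-52,22,0,0],[0,0,0,-52,22,0,0],[0,0,0,-52,22,0,0],[0,0,0,-52,22,0,0],[0,0,0,-52,22,0,0],[0,0,0,-52,22,0,0],[0,0,0,-52,22,0,0],[0,0,0,-52,22,0,0]]], "force": 10}}

```text
time_s: 1.6
tool_pos: [0.3876, 0.2541, 0.2176]
ee_rot: [-0.001, 0.724, 0.69, 0.002]
ft_force: [0.8, -0.1, -0.1]
finger_gap: 0.0011
```

```bash
cat > st.py <<'E'
from h import *
import sys
from scipy.spatial.transform import Rotation as Ro
s=get_state();q=s["ee_rot"];M=Ro.from_quat([q[1],q[2],q[3],q[0]]).as_matrix()
p=s["tool_pos"];yaw=-.06;C=np.array([.3962,.0445]);R=np.array([[np.cos(yaw),-np.sin(yaw)],[np.sin(yaw),np.cos(yaw)]])
f=(p[:2]-C)@R
print("t",round(s["time_s"],2),"pos",p.round(4),"frame mm",(f*1000).round(1),"ft",s["ft_force"].round(2),"gap",round(s["finger_gap"],4))
print("toolx ang err to frame y (deg)",round(np.degrees(np.arctan2(M[1,0],M[0,0])-(np.pi/2+yaw)),2),"z",M[:,2].round(4))
E
python3 st.py
```

```text
t 1.6 pos [0.3876 0.2541 0.2176] frame mm [-21.2 208.7] ft [ 0.81 -0.07 -0.08] gap 0.0011
toolx ang err to frame y (deg) 0.7 z [ 0.0019  0.0035 -1.    ]
```

>>> {"name": "send_rows", "arguments": {"steps": [[[0,0,0.7,-50,22,0,0],[0,0,0,-50,22,0,0],[0,0,0,-50,22,0,0],[0,0,0,-50,22,0,0],[0,0,0,0,0,0,0]]]}}

```text
time_s: 2.22
tool_pos: [0.4676, 0.0385, 0.2186]
ee_rot: [0.001, 0.73, 0.683, 0.004]
ft_force: [-0.2, 1.3, -0.2]
finger_gap: 0.0004
```

```bash
python3 st.py
```

```text
t 2.23 pos [0.4676 0.0385 0.2186] frame mm [71.6 -1.7] ft [-0.18  1.27 -0.24] gap 0.0004
toolx ang err to frame y (deg) -0.41 z [ 0.0067  0.0039 -1.    ]
```

>>> {"name": "send_rows", "arguments": {"steps": [[[0,0,-0.4,0,-1,50,0],[0,0,0,0,0,50,0],[0,0,0,0,0,40,0],[0,0,0,0,0,20,0],[0,0,0,0,0,0,0]]]}}

```text
time_s: 2.85
tool_pos: [0.4702, 0.0436, 0.0559]
ee_rot: [0.002, 0.727, 0.686, 0.007]
ft_force: [0.2, -0.2, -0.4]
finger_gap: 0.0003
```

```bash
python3 st.py; python3 - <<'E'
from h import *
for n in("scene","top"):
    im=get_image(n)[...,::-1]
    c=im[150:300,200:430] if n=="top" else im[180:320,210:400]
    cv2.imwrite(f"pics/b{n}.png",cv2.resize(c,None,fx=3.4,fy=3.4,interpolation=2))
E
```

```text
t 2.85 pos [0.4702 0.0436 0.0559] frame mm [73.9  3.6] ft [ 0.23 -0.15 -0.37] gap 0.0003
toolx ang err to frame y (deg) 0.11 z [ 0.0127  0.0074 -0.9999]
```

View pics/bscene.png

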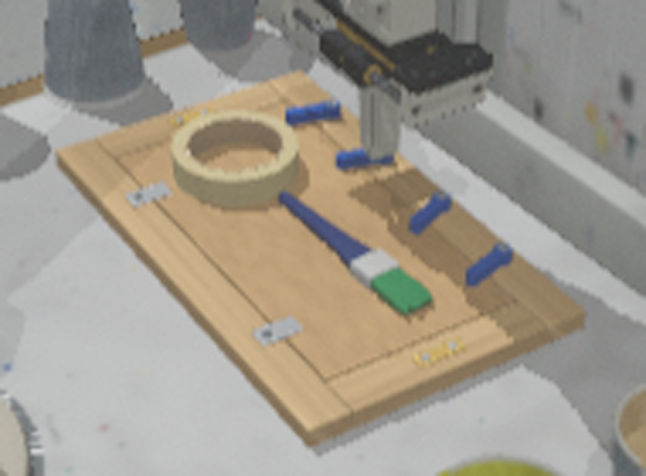

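View pics/btop.png

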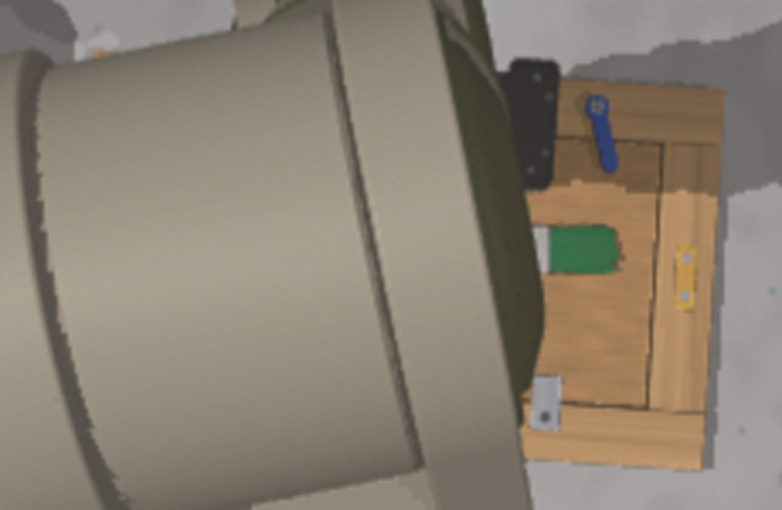

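```bash
cat >> h.py <<'E'
def proj(cam,P):
    c=get_calibration(cam);E=c["extrinsics"];p=(np.array(P)-E[:3,3])@E[:3,:3];x=p[:2]/p[2];x=x*(1+c["k1"]*(x@x));return x*c["K"][0,0]+c["K"][:2,2]
E
python3 - <<'E'
from h import *
u=proj("scene",get_state()["tool_pos"]);print(u,(u-[210,180])*3.4)
E
```

```text
[321.18113665 223.81074695] [378.01586462 148.95653963]
```

The side view shows the fingertips at crop (380,152), which matches the projected TCP. Buttons 2 and 3 are on either side. I'll lower in two stages with drift correction.

>>> {"name": "send_rows", "arguments": {"steps": [[[0.7,-0.4,0,-4,-4,8,0],[0,0,0,0,0,8,0],[0,0,0,0,0,5,0],[0,0,0,0,0,0,0]]]}}

```text
time_s: 3.45
tool_pos: [0.4681, 0.04, 0.0373]
ee_rot: [0.001, 0.727, 0.686, 0.003]
ft_force: [-0.3, 0.1, -0.5]
finger_gap: 0.0005
```

```bash
python3 st.py
```

```text
t 3.45 pos [0.4681 0.04   0.0373] frame mm [72.  -0.1] ft [-0.29  0.13 -0.5 ] gap 0.0005
toolx ang err to frame y (deg) 0.09 z [ 0.0062  0.002  -1.    ]
```

>>> {"name": "send_rows", "arguments": {"steps": [[[0.2,0,0,0,-2,6,0],[0,0,0,0,0,5,0],[0,0,0,0,0,1.5,0],[0,0,0,0,0,0,0]]]}}

```text
time_s: 3.95
tool_pos: [0.466, 0.0401, 0.0239]
ee_rot: [0.0, 0.728, 0.686, 0.002]
ft_force: [0.3, -0.1, 0.4]
finger_gap: 0.0003
```

```bash
python3 st.py
```

```text
t 3.95 pos [0.466  0.0401 0.0239] frame mm [70.  -0.2] ft [ 0.26 -0.09  0.37] gap 0.0003
toolx ang err to frame y (deg) 0.08 z [ 0.0025  0.0023 -1.    ]
```

Clean position. Sweep towards +y into button 2.

>>> {"name": "send_rows", "arguments": {"steps": [[[0,0,0,6,0,0,0],[0,0,0,6,0,0,0],[0,0,0,6,0,0,0],[0,0,0,6,0,0,0],[0,0,0,6,0,0,0]]]}}

```text
time_s: 4.58
tool_pos: [0.4681, 0.0723, 0.0244]
ee_rot: [0.0, 0.728, 0.686, 0.002]
ft_force: [-0.3, -1.2, -0.2]
finger_gap: 0.0007
```

```bash
python3 st.py
```

```text
t 4.58 pos [0.4681 0.0723 0.0244] frame mm [70.1 32.1] ft [-0.28 -1.25 -0.17] gap 0.0007
toolx ang err to frame y (deg) 0.08 z [ 0.0031  0.0026 -1.    ]
```

Contact is at about 1.2 N. Continue to y≈70, then press towards +x.

>>> {"name": "send_rows", "arguments": {"steps": [[[0,0,0,6,0,0,0],[0,0,0,6,0,0,0],[0,0,0,6,0,0,0],[0,0,0,6,0,0,0],[0,0,0,6,0,0,0],[0,0,0,6,0,0,0]]]}}

```text
time_s: 5.32
tool_pos: [0.4701, 0.1108, 0.0244]
ee_rot: [0.0, 0.727, 0.686, 0.002]
ft_force: [-0.8, 0.1, -0.0]
finger_gap: 0.0009
```

```bash
python3 st.py
```

```text
t 5.33 pos [0.4701 0.1108 0.0244] frame mm [69.8 70.6] ft [-0.85  0.12 -0.05] gap 0.0009
toolx ang err to frame y (deg) 0.08 z [ 0.0028  0.0024 -1.    ]
```

>>> {"name": "send_rows", "arguments": {"steps": [[[0,0,0,0,5,0,0],[0,0,0,0,5,0,0],[0,0,0,0,4,0,0],[0,0,0,0,3,0,0],[0,0,0,0,0,0,0]]]}}

```text
time_s: 5.95
tool_pos: [0.4884, 0.1102, 0.0244]
ee_rot: [-0.0, 0.727, 0.686, 0.002]
ft_force: [0.0, 0.3, 0.6]
finger_gap: 0.0006
```

```bash
python3 st.py; python3 - <<'E'
from h import *
im=get_image("scene")[...,::-1]
cv2.imwrite("pics/c.png",cv2.resize(im[180:320,210:400],None,fx=3.4,fy=3.4,interpolation=2))
E
```

```text
t 5.95 pos [0.4884 0.1102 0.0244] frame mm [88.1 71.1] ft [0.01 0.26 0.62] gap 0.0006
toolx ang err to frame y (deg) 0.12 z [ 0.0027  0.0027 -1.    ]
```

View pics/c.png

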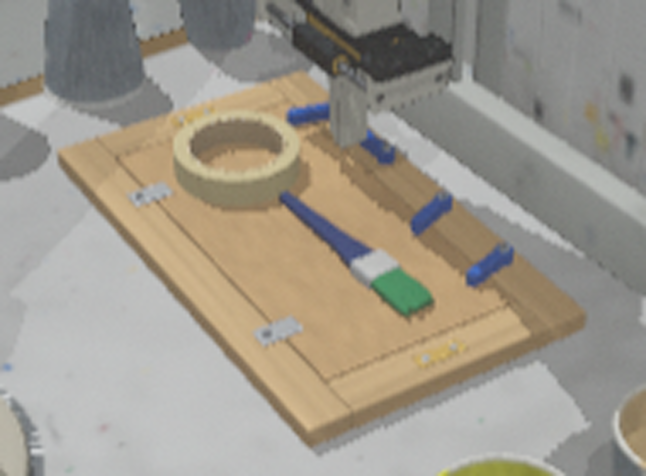

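Button 2 (crop 380,148) now lies along the bar. Retreat to x=70 and sweep on to button 1.

>>> {"name": "send_rows", "arguments": {"steps": [[[0,0,0,0,-9,0,0],[0,0,0,0,-9,0,0],[0,0,0,6,0,0,0],[0,0,0,6,0,0,0],[0,0,0,6,0,0,0],[0,0,0,6,0,0,0],[0,0,0,6,0,0,0]]]}}

```text
time_s: 6.88
tool_pos: [0.4707, 0.1432, 0.0246]
ee_rot: [-0.0, 0.727, 0.686, 0.002]
ft_force: [-0.2, -0.3, -0.3]
finger_gap: 0.0007
```

```bash
python3 st.py
```

```text
t 6.88 pos [0.4707 0.1432 0.0246] frame mm [ 68.5 103. ] ft [-0.21 -0.26 -0.26] gap 0.0007
toolx ang err to frame y (deg) 0.12 z [ 0.0027  0.0027 -1.    ]
```

>>> {"name": "send_rows", "arguments": {"steps": [[[0,0,0,6,0,0,0],[0,0,0,6,0,0,0],[0,0,0,6,0,0,0],[0,0,0,6,0,0,0],[0,0,0,6,0,0,0],[0,0,0,6,0,0,0],[0,0,0,6,0,0,0],[0,0,0,5,0,0,0]]]}}

```text
time_s: 7.88
tool_pos: [0.4735, 0.1936, 0.0246]
ee_rot: [-0.0, 0.727, 0.686, 0.002]
ft_force: [-0.4, 1.0, -0.4]
finger_gap: 0.0007
```

```bash
python3 st.py
```

```text
t 7.88 pos [0.4735 0.1936 0.0246] frame mm [ 68.2 153.4] ft [-0.44  1.05 -0.36] gap 0.0007
toolx ang err to frame y (deg) 0.12 z [ 0.0025  0.0026 -1.    ]
```

>>> {"name": "send_rows", "arguments": {"steps": [[[0,0,0,0,5,0,0],[0,0,0,0,5,0,0],[0,0,0,0,5,0,0],[0,0,0,0,4,0,0],[0,0,0,0,0,0,0]]]}}

```text
time_s: 8.5
tool_pos: [0.4941, 0.1924, 0.0246]
ee_rot: [-0.0, 0.727, 0.686, 0.002]
ft_force: [0.5, -0.7, 0.7]
finger_gap: 0.0003
```

```bash
python3 st.py
```

```text
t 8.5 pos [0.4941 0.1924 0.0246] frame mm [ 88.8 153.5] ft [ 0.53 -0.71  0.66] gap 0.0003
toolx ang err to frame y (deg) 0.12 z [ 0.0026  0.0026 -1.    ]
```

>>> {"name": "send_rows", "arguments": {"steps": [[[0,0,0,0,-9,0,0],[0,0,0,0,-8,-5,0],[0,0,0,0,0,-35,0],[0,0,0,-45,0,-10,0],[0,0,0,-45,0,0,0],[0,0,0,-45,0,0,0],[0,0,0,-14,0,0,0],[0,0,0,0,0,0,0]]]}}

```text
time_s: 9.5
tool_pos: [0.4634, 0.0427, 0.0774]
ee_rot: [-0.0, 0.726, 0.688, 0.002]
ft_force: [0.4, 0.3, -0.1]
finger_gap: 0.0003
```

```bash
python3 st.py; python3 - <<'E'
from h import *
im=get_image("scene")[...,::-1]
cv2.imwrite("pics/d.png",cv2.resize(im[180:320,210:400],None,fx=3.4,fy=3.4,interpolation=2))
E
```

```text
t 9.5 pos [0.4634 0.0427 0.0774] frame mm [67.2  2.2] ft [ 0.43  0.26 -0.07] gap 0.0003
toolx ang err to frame y (deg) 0.38 z [ 0.0027  0.0028 -1.    ]
```

View pics/d.png

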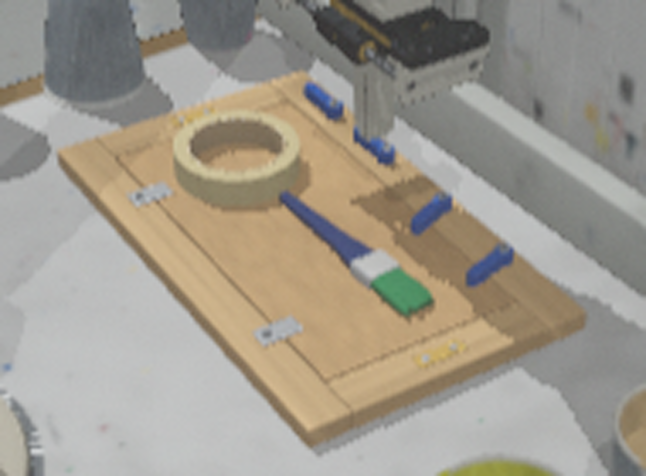

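Buttons 1 and 2 (crop 323,100 and 373,148) lie along the bar, and the frame hasn't moved. Now I lower at y≈0 for buttons 3 and 4.

>>> {"name": "send_rows", "arguments": {"steps": [[[0,0,0.3,-2,2,15,0],[0,0,0,0,0,15,0],[0,0,0,0,0,12,0],[0,0,0,0,0,6,0],[0,0,0,0,0,0,0]]]}}

```text
time_s: 10.18
tool_pos: [0.4661, 0.0466, 0.025]
ee_rot: [-0.001, 0.725, 0.689, 0.002]
ft_force: [-0.7, -0.3, 0.0]
finger_gap: 0.0001
```

```bash
python3 st.py
```

```text
t 10.18 pos [0.4661 0.0466 0.025 ] frame mm [69.7  6.3] ft [-0.68 -0.32  0.01] gap 0.0001
toolx ang err to frame y (deg) 0.53 z [ 0.0023  0.0045 -1.    ]
```

>>> {"name": "send_rows", "arguments": {"steps": [[[0,0,0.5,-6,0,0,0],[0,0,0,-6,0,0,0],[0,0,0,-6,0,0,0],[0,0,0,-6,0,0,0],[0,0,0,-6,0,0,0],[0,0,0,-6,0,0,0],[0,0,0,-6,0,0,0]]]}}

```text
time_s: 11.05
tool_pos: [0.4642, 0.0015, 0.026]
ee_rot: [-0.0, 0.728, 0.685, 0.003]
ft_force: [0.1, 1.3, 1.0]
finger_gap: 0.0005
```

```bash
python3 st.py
```

```text
t 11.05 pos [0.4642 0.0015 0.026 ] frame mm [ 70.4 -38.9] ft [0.11 1.26 0.97] gap 0.0005
toolx ang err to frame y (deg) -0.04 z [ 0.0046  0.0046 -1.    ]
```

>>> {"name": "send_rows", "arguments": {"steps": [[[0,0,0,-6,0,1,0],[0,0,0,-6,0,0,0],[0,0,0,-6,0,0,0],[0,0,0,-6,0,0,0],[0,0,0,-6,0,0,0],[0,0,0,-1,0,0,0]]]}}

```text
time_s: 11.8
tool_pos: [0.4619, -0.0321, 0.0247]
ee_rot: [-0.0, 0.728, 0.685, 0.003]
ft_force: [-0.4, 0.7, 0.4]
finger_gap: 0.0005
```

```bash
python3 st.py
```

```text
t 11.8 pos [ 0.4619 -0.0321  0.0247] frame mm [ 70.2 -72.5] ft [-0.42  0.69  0.43] gap 0.0005
toolx ang err to frame y (deg) -0.08 z [ 0.0042  0.0045 -1.    ]
```

Press to +x, retreat, then sweep on to button 4.

>>> {"name": "send_rows", "arguments": {"steps": [[[0,0,0,0,5,0,0],[0,0,0,0,5,0,0],[0,0,0,0,4,0,0],[0,0,0,0,3,0,0],[0,0,0,0,0,0,0]]]}}

```text
time_s: 12.42
tool_pos: [0.4791, -0.0335, 0.0245]
ee_rot: [-0.001, 0.729, 0.685, 0.002]
ft_force: [0.1, 0.6, 0.0]
finger_gap: 0.0009
```

```bash
python3 st.py
```

```text
t 12.43 pos [ 0.4791 -0.0335  0.0245] frame mm [ 87.5 -72.9] ft [0.11 0.65 0.02] gap 0.0009
toolx ang err to frame y (deg) -0.1 z [ 0.002  0.004 -1.   ]
```

>>> {"name": "send_rows", "arguments": {"steps": [[[0,0,0,0,-9,0,0],[0,0,0,0,-8,0,0],[0,0,0,-6,0,0,0],[0,0,0,-6,0,0,0],[0,0,0,-6,0,0,0],[0,0,0,-6,0,0,0],[0,0,0,-6,0,0,0]]]}}

```text
time_s: 13.3
tool_pos: [0.4593, -0.064, 0.0245]
ee_rot: [-0.0, 0.728, 0.685, 0.003]
ft_force: [0.2, 0.4, 0.4]
finger_gap: 0.0007
```

```bash
python3 st.py
```

```text
t 13.3 pos [ 0.4593 -0.064   0.0245] frame mm [  69.5 -104.5] ft [0.22 0.37 0.42] gap 0.0007
toolx ang err to frame y (deg) -0.05 z [ 0.003   0.0042 -1.    ]
```

>>> {"name": "send_rows", "arguments": {"steps": [[[0,0,0,-6,0,0,0],[0,0,0,-6,0,0,0],[0,0,0,-6,0,0,0],[0,0,0,-6,0,0,0],[0,0,0,-6,0,0,0],[0,0,0,-6,0,0,0],[0,0,0,-6,0,0,0],[0,0,0,-5,0,0,0]]]}}

```text
time_s: 14.3
tool_pos: [0.4562, -0.1145, 0.0243]
ee_rot: [-0.0, 0.728, 0.685, 0.003]
ft_force: [-0.1, 0.9, -0.5]
finger_gap: 0.0006
```

```bash
python3 st.py
```

```text
t 14.3 pos [ 0.4562 -0.1145  0.0243] frame mm [  69.5 -155.1] ft [-0.09  0.94 -0.49] gap 0.0006
toolx ang err to frame y (deg) -0.07 z [ 0.003   0.0042 -1.    ]
```

>>> {"name": "send_rows", "arguments": {"steps": [[[0,0,0,0,5,0,0],[0,0,0,0,5,0,0],[0,0,0,0,5,0,0],[0,0,0,0,3,0,0],[0,0,0,0,0,0,0]]]}}

```text
time_s: 14.92
tool_pos: [0.4754, -0.1158, 0.0242]
ee_rot: [-0.001, 0.729, 0.685, 0.002]
ft_force: [-0.1, -0.3, -0.3]
finger_gap: 0.0006
```

```bash
python3 st.py
```

```text
t 14.93 pos [ 0.4754 -0.1158  0.0242] frame mm [  88.7 -155.2] ft [-0.13 -0.27 -0.32] gap 0.0006
toolx ang err to frame y (deg) -0.09 z [ 0.0025  0.0042 -1.    ]
```

Back off, lift clear, and swing back left, well above the cups, to open the top view.

>>> {"name": "send_rows", "arguments": {"steps": [[[0,0,0,0,-8,0,0],[0,0,0,0,-4,-8,0],[0,0,0,0,0,-50,0],[0,0,0,0,0,-50,0],[0,0,0,0,0,-50,0],[0,0,0,0,0,-35,0],[0,0,0,50,0,0,0],[0,0,0,50,0,0,0],[0,0,0,50,0,0,0]]]}}

```text
time_s: 16.05
tool_pos: [0.4682, 0.0339, 0.2279]
ee_rot: [0.001, 0.731, 0.682, 0.003]
ft_force: [1.0, -0.1, 0.6]
finger_gap: 0.0006
```

>>> {"name": "send_rows", "arguments": {"steps": [[[0,0,0,52,-12,0,0],[0,0,0,52,-12,0,0],[0,0,0,52,-12,0,0],[0,0,0,52,-12,0,0],[0,0,0,52,-18,0,0],[0,0,0,52,-22,0,0],[0,0,0,52,-22,0,0],[0,0,0,52,-22,0,0],[0,0,0,52,-22,0,0],[0,0,0,52,-22,0,0]]]}}

```text
time_s: 17.3
tool_pos: [0.3213, 0.5767, 0.2335]
ee_rot: [0.003, 0.733, 0.681, 0.005]
ft_force: [1.8, 0.1, 0.1]
finger_gap: 0.0005
```

```bash
python3 st.py; python3 look.py z
```

```text
t 17.3 pos [0.3213 0.5767 0.2335] frame mm [-106.6  526.7] ft [1.77 0.12 0.14] gap 0.0005
toolx ang err to frame y (deg) -0.77 z [ 0.0109  0.0019 -0.9999]
0.97 [221.6, 167.4, 414.4, 289.5]
((0.397813618183136, 0.044964179396629333), (0.39954978227615356, 0.23950903117656708), 86.85153198242188)
[[ 0.26726753 -0.14793184]
 [ 0.50641507 -0.1610865 ]
 [ 0.5283597   0.2378602 ]
 [ 0.28921217  0.25101486]]
yaw -0.054951064
piv [0.50625047 0.15918086]
piv [0.50185659 0.07930161]
piv [ 0.49746272 -0.00057763]
piv [ 0.49306885 -0.08045688]
blue [244, 171, 22, 6, 74] framexy [0.1009 0.1387] ang -1.558 end [0.0967 0.1222] hub [0.1074 0.123 ] worldmean [0.5061 0.1779]
blue [281, 174, 23, 6, 77] framexy [0.1015 0.0589] ang -1.552 end [0.0956 0.0391] hub [0.1065 0.0356] worldmean [0.5024 0.0982]
blue [335, 176, 22, 7, 77] framexy [ 0.1001 -0.0588] ang 1.496 end [ 0.0956 -0.0627] hub [ 0.1071 -0.0429] worldmean [ 0.4946 -0.0192]
blue [373, 178, 22, 7, 76] framexy [ 0.1005 -0.1385] ang 1.521 end [ 0.0964 -0.1429] hub [ 0.1075 -0.1169] worldmean [ 0.4906 -0.0989]
```

View pics/tz.png

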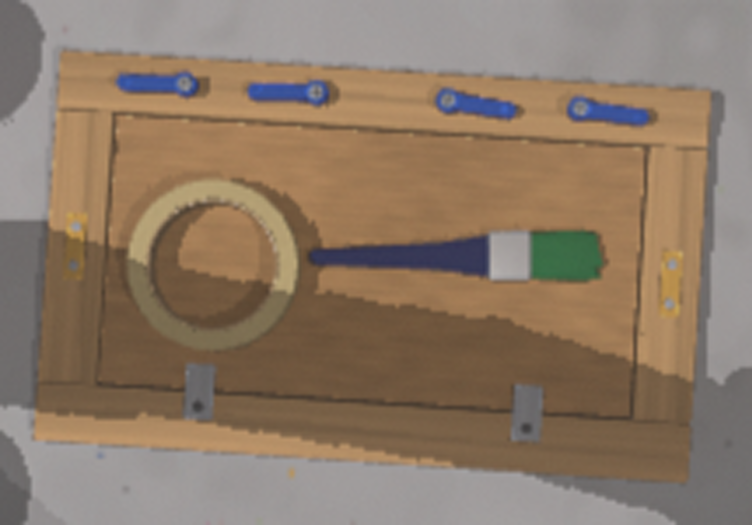

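All four buttons lie along the bar (−1.56, −1.55, +1.50, +1.52). Frame, tape and brush look the same as before to within about 1 mm. A last settle and a check of the cups follow, then I hand in.

>>> {"name": "send_rows", "arguments": {"steps": [[[0,0,0,0,0,0,0],[0,0,0,0,0,0,0],[0,0,0,0,0,0,0]]]}}

```text
time_s: 17.77
tool_pos: [0.318, 0.5783, 0.2335]
ee_rot: [0.002, 0.73, 0.683, 0.004]
ft_force: [-0.3, 0.5, -0.2]
finger_gap: 0.0004
```

```bash
python3 - <<'E'
from h import *
a=cv2.imread("pics/scene0.png");im=get_image("scene")[...,::-1];cv2.imwrite("pics/send.png",np.hstack([a[130:430,160:480],im[130:430,160:480]]))
t=get_image("top")[...,::-1];cv2.imwrite("pics/tend.png",t)
E
```

```text
(no output)
```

View pics/send.png

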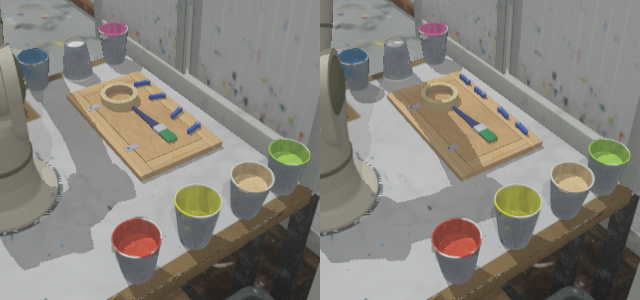

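View pics/tend.png

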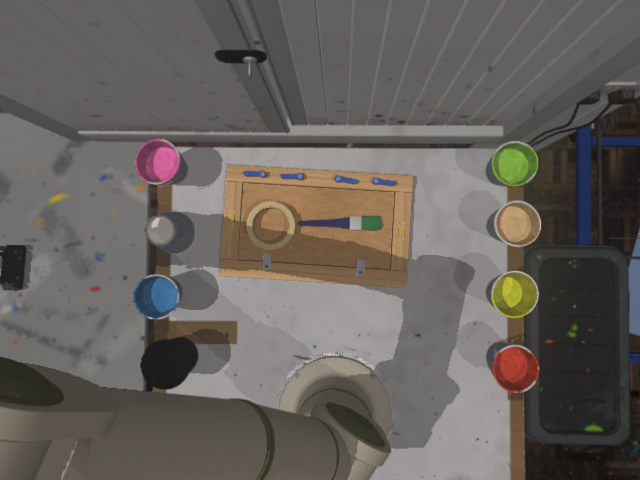

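In the before/after scene pair and the top view, cups, tape, brush and frame are at the same pixels, and all four buttons lie along the bar at row ~174–182.

```bash
python3 -c "
from station import *
print(finish_job())"
```

```text
the job is handed in; nothing more can be done
None
```

All four blue turn buttons now lie along the far bar, clear of the panel, and the job is handed in. I swept the shut fingertips lightly along the row, turning buttons 1 and 2 to the robot's left and 3 and 4 to its right.

- **Button angles:** the last top picture gives about −1.56, −1.55, +1.50 and +1.52 rad, all well past the 1.22 needed.
- **Force:** the wrist force stayed at about 1.6 N or less in the readings taken after each stroke while at the buttons.
- **Bystanders:** the tape roll, brush and cups appear at the same pixels as at the start.
- **Frame:** it also looks unmoved. My two fits of its outline differ by about 1 mm and 0.006 rad. I put that down to detection noise, because the first outline was less certain (confidence 0.56 against 0.97).
- **Time and position:** the job took about 18 s, and the arm ended well clear with nothing touched. No check failed.

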